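# Seat a bottle stopper with the guarded bench press

## Task

A rubber stopper stands half-way in the amber bottle under the hand press. With the fingertips, reach down through the yellow-edged window of the clear guard, push the press lever's red pad smoothly all the way down until the stopper is fully seated, and hold it down for about a second; then let the lever come back up and withdraw. Do not touch the guard, do not slam or force the lever, lift nothing, and leave the bottle and the glassware on the bench as they stand.

Things in the scene. Friction and masses are not known exactly. Their poses are not given: they have to be found in the camera images.
- press: hand press for seating stoppers, bolted down: grey base, steel column at the back, grey head with a vertical ram, steel lever. Origin on the bench under the ram axis; its x axis runs from the red pad to the column (away from the robot at yaw 0), y to the left, z up. The bottle stands in a 9 mm high white nest ring on the 22 mm high base
- guard: fixed clear guard in an aluminium frame round the press; same origin and axes as press; x -180 to +120 mm, y -112 to +112 mm. Closed at front, sides and top, open at the back. Its top slopes 12 degrees, rising towards the column: 198 mm above the bench at the front, 210 mm at the window centre, 258 mm at the rear. The yellow window bezel and the clear panels belong to it
- window (a point): centre of the window in the guard's sloping top, in the plane of the bezel's upper surface, 110 mm in front (-x) of the press origin, 210 mm above the bench; axes as the press. The clear opening is 80 mm along the slope (press x) by 84 mm across (press y), with a yellow bezel 12 mm wide and 7 mm thick
- pad_top (a point): centre of the upper face of the round red pad (44 mm diameter) on the lever's free end, straight below the window centre; lever up: face level, 13 mm below the window centre, 197 mm above the bench. It goes down 26 mm until the stopper is seated. Push needed: 3 to 5 N before the ram meets the stopper, 6 to 11 N while the stopper goes in, then climbing steeply; keep below 60 N
- lever (a joint): angle (rad) of the press lever, 0 = up at rest, grows as the pad is pushed down; hinged 200 mm behind the pad centre. The ram goes down 90 mm per rad: it meets the stopper at 0.04 to 0.06, and the stopper bottoms at about 0.128, a firm stop. A spring raises the lever when released. Downward speed must stay below 0.9 rad/s (180 mm/s at the pad)
- stopper (a joint): how far (m) the grey rubber stopper (31 mm flange, 4 mm thick) has gone into the bottle: 0 to 0.002 at the start, 0.008 fully seated with its flange on the bottle's lip; stays by friction where it is pushed
- bottle: amber glass bottle, 53 mm diameter, 90 mm high to the lip, standing loose in the press nest under the ram; origin at the centre of its underside, z up
- jar_a: loose plant-culture jar with red cap, 62 mm diameter, 98 mm high; origin at the centre of its underside
- jar_b: loose plant-culture jar with white cap, 62 mm diameter, 98 mm high; origin at the centre of its underside
- jar_c: loose plant-culture jar with red cap, 62 mm diameter, 98 mm high; origin at the centre of its underside
- dishes: loose stack of three clear culture dishes with white paper discs inside, 88 mm diameter, 45 mm high; origin at the centre of its underside
- beaker: loose glass beaker, 70 mm diameter, 85 mm high; origin at the centre of its underside
- spatula: loose spatula 180 mm long lying on the bench; origin at its underside
- washbottle: loose white wash bottle with blue cap, 68 mm diameter, 158 mm high; origin at the centre of its underside

How it is judged:
By the outcome, as a careful person would: the job done as asked, in the order asked, and still so for the second after the job is handed in, with the robot touching nothing.
It also fails if it takes over 32 s, if anything falls off the work surface, if the arm or the gripper's body presses on something with over 40 N, if the wrist force passes 120 N, or if a joint passes its speed limit or range.

## Robot

A 7-joint arm with a two-finger parallel gripper is mounted at the origin on the work surface. World frame = base frame: x ahead of the robot, y to its left, z up, the work surface at z = 0. Lengths are in m, angles in rad, forces in N, time in s.
With the tool pointing down it reaches from about 0.35 to 0.9 m from the base axis. Payload 8.1 kg.
Tool frame: the origin (TCP) lies midway between the tips of the shut fingers; the grasp point (between the pads) lies 19 mm behind it (arm.pinch_z is the distance from the TCP to the grasp point, in m); z points along the fingers, y is the direction in which the jaws open and shut (so a half turn about z gives the same grasp; the last joint's range is limited). The gripper opens to 92 mm and grips with 3 to 60 N. Pads are 19 mm wide; open, the fingers measure 130 mm over their backs; the gripper's body (75 mm by 190 mm) begins 47 mm behind the grasp point.
Start: joints at [1.059, 0.434, 0.025, 1.573, -0.012, 1.134, -0.075], TCP at [0.248, -0.574, 0.198] pointing down, gripper open.
Joint ranges: [-2.62, 2.62], [-0.44, 2.09], [-1.27, 1.32], [0.08, 2.57], [-1.32, 4.46], [0.12, 2], [-2.74, 2.74]. Speed limits (rad/s): [2.22, 2.22, 3.01, 3.01, 3.14, 3.14, 3.14].

## Interface

Orientations are given as a rotation vector (axis times angle).
In Python, from cell import arm, eyes gives the robot as it stands.
- The arm moves only by the tool apply_moves, never from a script. Its argument "targets" is one flat list of numbers, 5 for each row, row after row: the closure, from 0 (fully open) to 1 (shut), then the shift along the tool's x, y, z each as a share of 40 cm, from -1 to 1, then the turn about the tool's z as a share of pi/2 rad, from -1 to 1. A call has 1 to 20 rows; each row shifts and turns the commanded pose from where the row before left it, along the tool's axes as they then stand; what a row does not reach is not made up. A row lasts 1/8 s, in which the tool goes at most 62.5 mm and 10.7 degrees, less where a joint would pass 70% of its speed; a pose out of reach is approached as far as the arm can. A call with a number of a shift or a turn outside -1 to 1 is refused whole. A call with a gripper value outside its range is refused whole. The fingers move at their own pace and stop on an object; "grip_force" is the grip in N (left out, the last holds). Time passes only in rows, so rows that do not move let the fingers close. It gives the time, the measured TCP pose, the force and the opening at its end, in the units of the state.
- arm.observe(): the state, without advancing time (a new reading comes with each control period).
- eyes.get_image(name): name is "side" or "top"; returns the picture (384x512x3 uint8, red, green, blue); there is no depth.
- eyes.camera_params(name): a dict with "camera_matrix" (3x3 intrinsics, pixels), "distortion" ([k1, k2, p1, p2, k3] as OpenCV has them; the pictures are not rectified), "xyz" and "attitude" of the camera in the world. Camera axes: x right, y down, z forward; pixel columns grow to the right and rows downward; lengths in m; the calibration is good to about 2 mm. A picture is of the moment at which its call begins. camera_params takes no time and is no camera call.
- arm.sign_off(): hands the job in, once; it reports no verdict.
The state is a dict: "clock": time; "joints": joint angles; "dq": joint speeds; "joint_efforts": joint torques, N m; "position": TCP position; "ee_rot": TCP orientation; "force": force on the tool from outside, world axes, zero at the start; "ft_torque": the same for the moment, N m; "width": opening from 0.0 (shut) to 1.0 (fully open).
Only numpy, scipy, OpenCV 4.12 (cv2) and the standard library are available. Lean on these libraries where they do the work, as an engineer would, in place of code of your own. Each camera call takes 0.05 s, during which the arm holds its last target.

## Working session

There is one attempt and no reset: what is moved stays moved. The work goes in short steps, Python scripts to look and compute and a tool call to move; the robot and the scene stay as the last step left them, time stands still between calls to the robot, and variables do not carry over. Pictures are saved under pics/ and viewed, and the job is handed in when it is done.

Besides the shell and the picture viewer there is one more tool, called after "Request:" as name(argument=value, ...) on one line, values as JSON. apply_moves: Moves the arm, as the interface text tells. Its arguments: {"type":"object","properties":{"targets":{"type":"array"},"grip_force":{"type":"number"}},"required":["targets"]}

```bash
mkdir -p pics; cat > h.py <<'E'
import numpy as np,cv2
from cell import arm,eyes
E
python3 - <<'E'
from h import *
print(arm.observe())
for n in("side","top"):
    im=eyes.get_image(n);cv2.imwrite(f"pics/{n}0.png",im[:,:,::-1]);print(n,eyes.camera_params(n))
E
```

```text
{'clock': 0.0, 'joints': array([ 1.05938084,  0.43526168,  0.02494319,  1.57410008, -0.01157749,
        1.13399505, -0.07512807]), 'dq': array([ 5.38517423e-04, -4.71463642e-05,  5.15853529e-04, -1.58030545e-03,
        4.29554195e-04,  2.75159878e-05,  3.71935024e-05]), 'joint_efforts': array([-1.46715589e-03, -6.67869544e+01,  9.84047726e-01, -3.14464688e+01,
       -6.06284151e-02,  4.28554451e-02,  1.38211103e-04]), 'position': array([ 0.24818015, -0.57300029,  0.19711948]), 'ee_rot': array([-3.07469358e+00, -6.37294930e-01,  7.52466146e-04]), 'force': array([ 0.14288129, -0.14387632, -0.3023803 ]), 'ft_torque': array([-0.05075134, -0.04188761,  0.03606348]), 'width': 1.0010659853383614}
side {'camera_matrix': array([[423.93853819,   0.        , 260.51389245],
       [  0.        , 423.93853819, 198.99500343],
       [  0.        ,   0.        ,   1.        ]]), 'distortion': array([-0.09822,  0.     ,  0.     ,  0.     ,  0.     ]), 'xyz': array([-0.42756537,  0.37146811,  1.12645697]), 'attitude': array([-1.45310501,  2.07538796, -0.90238058])}
top {'camera_matrix': array([[375.90378815,   0.        , 248.26756654],
       [  0.        , 375.90378815, 189.69438594],
       [  0.        ,   0.        ,   1.        ]]), 'distortion': array([-0.08519022,  0.        ,  0.        ,  0.        ,  0.        ]), 'xyz': array([ 0.47954723, -0.00601309,  1.50584089]), 'attitude': array([-2.16424941,  2.20706621, -0.05839364])}
```

View pics/side0.png

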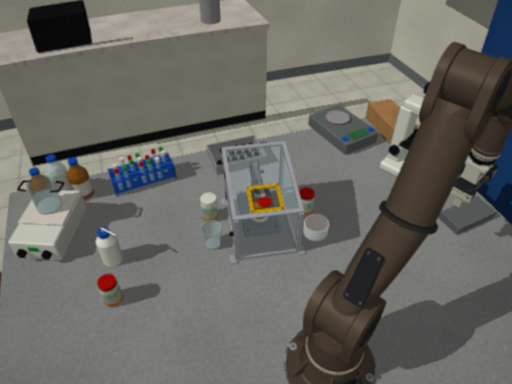

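View pics/top0.png

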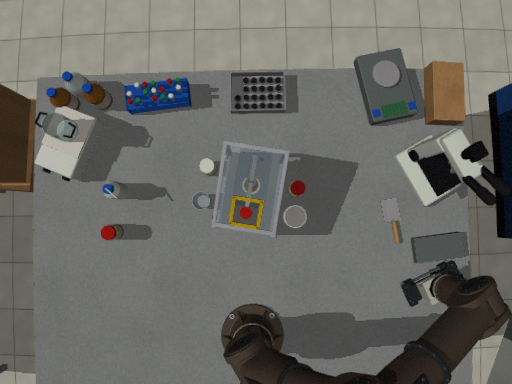

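The side picture shows the guard with its yellow bezel around (265,198) and the red pad inside it. In the top picture the bezel is around (247,212). Next I'll measure both.

```bash
cat >> h.py <<'E'
from scipy.spatial.transform import Rotation as R
def ray(n,uv):
    c=eyes.camera_params(n);p=cv2.undistortPoints(np.array(uv,float).reshape(-1,1,2),c["camera_matrix"],c["distortion"])[:,0]
    d=np.c_[p,np.ones(len(p))]@R.from_rotvec(c["attitude"]).as_matrix().T
    return np.array(c["xyz"]),d
def onplane(n,uv,z):
    o,d=ray(n,uv);return o+d*((z-o[2])/d[:,2])[:,None]
def tri(u1,u2):
    o1,d1=ray("side",u1);o2,d2=ray("top",u2);d1=d1[0];d2=d2[0]
    s=np.linalg.lstsq(np.c_[d1,-d2],o2-o1,rcond=None)[0]
    a=o1+s[0]*d1;b=o2+s[1]*d2;return (a+b)/2,np.linalg.norm(a-b)
E
python3 - <<'E'
from h import *
roi={"side":(235,175,300,225),"top":(222,190,272,236)}
C={}
for n in roi:
    im=cv2.imread(f"pics/{n}0.png");hsv=cv2.cvtColor(im,cv2.COLOR_BGR2HSV)
    x0,y0,x1,y1=roi[n];m=np.zeros(im.shape[:2],np.uint8);m[y0:y1,x0:x1]=255
    yel=cv2.inRange(hsv,(18,120,90),(35,255,255))&m
    red=(cv2.inRange(hsv,(0,130,70),(8,255,255))|cv2.inRange(hsv,(172,130,70),(180,255,255)))&m
    k=max(cv2.findContours(yel,cv2.RETR_EXTERNAL,cv2.CHAIN_APPROX_NONE)[0],key=cv2.contourArea)
    hull=cv2.convexHull(k)
    q=cv2.approxPolyDP(hull,6,True)[:,0];r=np.argwhere(red)[:,::-1]
    print(n,(yel>0).sum(),q.tolist(),cv2.minAreaRect(k),"red",len(r),r.mean(0),r.min(0),r.max(0))
    if n=="top":
        w=onplane(n,cv2.boxPoints(cv2.minAreaRect(k)),.21);print(w)
        print(np.linalg.norm(np.diff(w,axis=0),axis=1),w.mean(0)); 
        print("pad top view",onplane(n,[r.mean(0)],.197))
        print("allred rays")
    else: print("pad side view",onplane(n,[r.mean(0)],.197),onplane(n,[np.mean(q,0)],.21))
    z=im[y0-20:y1+20,x0-20:x1+20];cv2.imwrite(f"pics/{n}0z.png",cv2.resize(z,None,fx=6,fy=6,interpolation=cv2.INTER_CUBIC))
E
```

```text
side 429 [[278, 184], [284, 208], [251, 212], [246, 187]] ((264.8918762207031, 197.85134887695312), (27.947826385498047, 34.35939025878906), 80.53767395019531) red 120 [264.7 201.2] [258 196] [271 206]
pad side view [[0.48217103 0.01576719 0.197     ]] [[0.48421081 0.01502582 0.21      ]]
top 385 [[233, 196], [263, 200], [258, 228], [229, 224]] ((245.65000915527344, 212.05001831054688), (31.34847640991211, 29.52891731262207), 8.972625732421875) red 123 [245.47154472 212.38211382] [240 207] [251 218]
[[ 0.44264008  0.07679607  0.21      ]
 [ 0.5427543   0.05923073  0.21      ]
 [ 0.52377379 -0.0472662   0.21      ]
 [ 0.42388539 -0.02931518  0.21      ]]
[0.10164348 0.10817511 0.10148858] [0.48326339 0.01486135 0.21      ]
pad top view [[0.48207586 0.01568659 0.197     ]]
allred rays
```

Window centre comes out at (0.483, 0.015) and the pad at (0.482, 0.016), with the two views agreeing to about 1 mm. Press yaw is about -10°. I'll raise the tool with the fingers shut and turn it so the jaws open along press y.

Request:
apply_moves(targets=[1,0,0,-0.05,0.074,1,0,0,-0.05,0.074,1,0,0,-0.06,0.074,1,0,0,-0.05,0.074,1,0,0,-0.05,0.075,1,0,0,0,0], grip_force=20)

```text
clock: 0.85
position: [0.2487, -0.5741, 0.303]
ee_rot: [3.128, -0.272, 0.002]
force: [-0.7, 0.3, -0.8]
width: 0.396
```

Request:
apply_moves(targets=[1,0.01,-0.045,0,0,1,0.018,-0.086,0,0,1,0.018,-0.086,0,0,1,0.018,-0.086,0,0,1,0.018,-0.086,0,0,1,0.018,-0.086,0,0,1,0.018,-0.086,0,0,1,0.018,-0.086,0,0,1,0.018,-0.086,0,0,1,0.018,-0.086,0,0,1,0.018,-0.086,0,0,1,0.018,-0.086,0,0,1,0.018,-0.086,0,0,1,0.018,-0.086,0,0,1,0.018,-0.086,0,0,1,0.018,-0.086,0,0,1,0.018,-0.086,0,0,1,0.01,-0.086,0,0,1,0.01,-0.045,0,0,1,0,0,0,0])

```text
clock: 3.35
position: [0.4801, 0.0179, 0.3009]
ee_rot: [3.13, -0.265, -0.003]
force: [0.0, 1.4, -0.8]
width: 0.007
```

```bash
python3 - <<'E'
from h import *
s=arm.observe();print(s["position"],s["force"],s["joints"])
T=np.array([.483,.0155]);Rm=R.from_rotvec(s["ee_rot"]).as_matrix()
print((Rm.T@np.r_[T-s["position"][:2],0])/.4)
a=[]
for n in("side","top"):
    im=eyes.get_image(n);z=im[110:280,170:350] if n=="side" else im[120:290,160:340]
    a.append(cv2.resize(z,(400,378),interpolation=cv2.INTER_CUBIC))
cv2.imwrite("pics/b1.png",np.hstack(a)[:,:,::-1])
E
```

```text
[0.48011558 0.01790254 0.30088893] [ 0.01744746  1.40718954 -0.84337829] [ 0.1432099   0.14815685 -0.33424073  1.72203096  0.05008901  1.28148835
 -1.94142343]
[ 8.11675435e-03  4.71104089e-03 -1.30140636e-05]
```

View pics/b1.png

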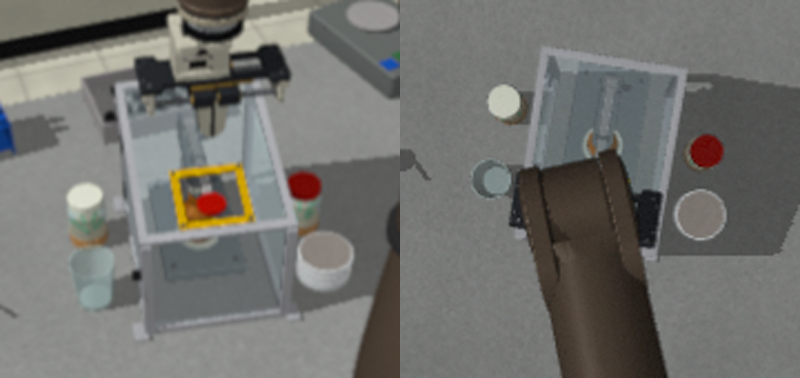

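Fingers are shut above the window, and the side view shows the tip clear of everything. Next is a small xy correction, then down to just above the pad.

Request:
apply_moves(targets=[1,0.008,0.005,0,0,1,0,0,0.03,0,1,0,0,0.04,0,1,0,0,0.04,0,1,0,0,0.04,0,1,0,0,0.03,0,1,0,0,0.02,0,1,0,0,0.01,0,1,0,0,0,0,1,0,0,0,0])

```text
clock: 4.7
position: [0.4843, 0.0134, 0.2183]
ee_rot: [-3.13, 0.273, -0.001]
force: [0.8, -0.2, -0.3]
width: 0.005
```

```bash
python3 - <<'E'
from h import *
s=arm.observe();print(s["position"],s["force"],s["ee_rot"])
T=np.array([.483,.0155]);Rm=R.from_rotvec(s["ee_rot"]).as_matrix()
print((Rm.T@np.r_[T-s["position"][:2],0])/.4)
im=eyes.get_image("side")[165:235,215:315]
cv2.imwrite("pics/b2.png",cv2.resize(im,(800,560),interpolation=cv2.INTER_CUBIC)[:,:,::-1])
E
```

```text
[0.48428593 0.01343014 0.21833421] [ 0.83709896 -0.16961039 -0.26653678] [-3.12963009e+00  2.72978539e-01 -1.16556115e-03]
[-4.06216183e-03 -4.53991128e-03 -2.32117784e-06]
```

View pics/b2.png

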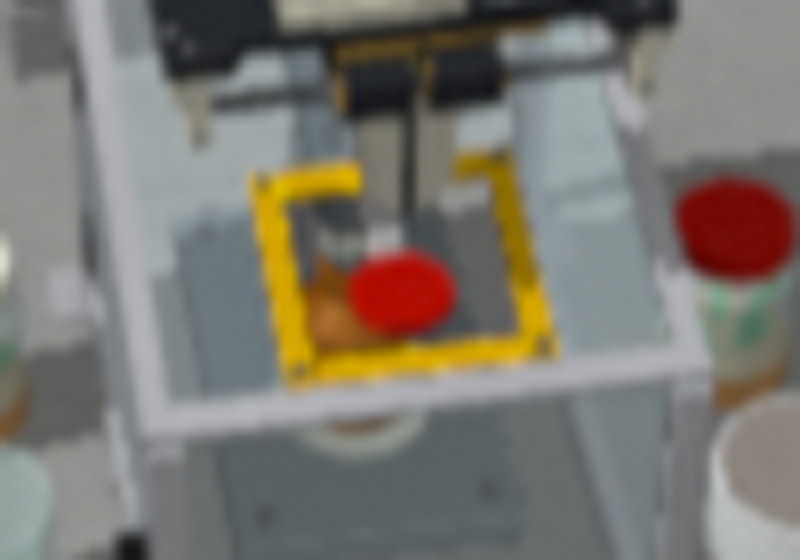

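```bash
python3 - <<'E'
from h import *
c=eyes.camera_params("side");Rm=R.from_rotvec(c["attitude"]).as_matrix().T
def pr(p):
    return cv2.projectPoints(np.array([p],float),cv2.Rodrigues(Rm)[0],-Rm@c["xyz"],c["camera_matrix"],c["distortion"])[0][0,0]
for p in([.4843,.0134,.2183],[.4823,.0157,.197],[.4833,.015,.21],[.4843,.0134,.2683]):
    print(p,(pr(p)-[215,165])*8)
im=eyes.get_image("top");cv2.imwrite("pics/b3.png",cv2.resize(im[170:250,200:300],(800,640)[:2],interpolation=cv2.INTER_CUBIC)[:600,:,::-1])
a=cv2.imread("pics/side0.png")[165:235,215:315];cv2.imwrite("pics/b4.png",cv2.resize(a,(800,560),interpolation=cv2.INTER_CUBIC))
E
```

```text
[0.4843, 0.0134, 0.2183] [402.08009505 245.5192334 ]
[0.4823, 0.0157, 0.197] [397.64410193 289.35012772]
[0.4833, 0.015, 0.21] [398.87191849 263.46771074]
[0.4843, 0.0134, 0.2683] [404.01332925 149.99625346]
```

View pics/b4.png

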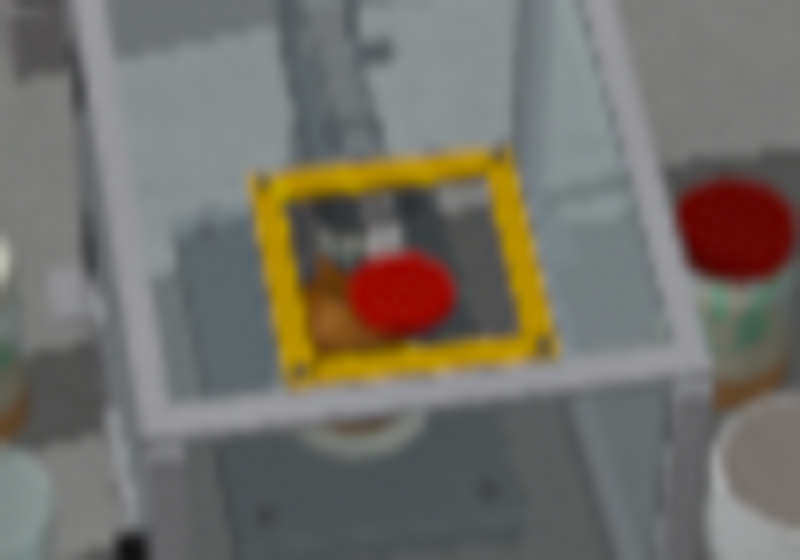

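```bash
python3 - <<'E'
from h import *
im=eyes.get_image("side")[:,:,::-1];a=cv2.imread("pics/side0.png")
print(arm.observe()["position"])
d=cv2.absdiff(im,a).max(2)[165:235,215:315]
o=np.hstack([cv2.resize(im[180:215,245:285],(400,350),interpolation=cv2.INTER_NEAREST),cv2.resize(cv2.merge([np.minimum(d,85)*3]*3)[15:50,30:70],(400,350),interpolation=cv2.INTER_NEAREST)])
cv2.imwrite("pics/b5.png",o)
E
```

```text
[0.48422634 0.01340107 0.21824217]
```

View pics/b5.png

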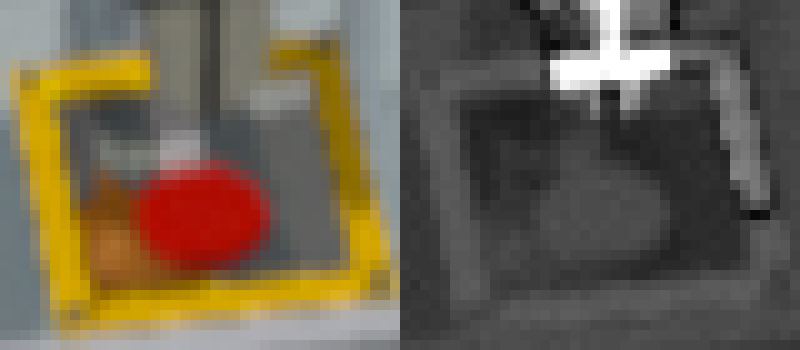

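View pics/b3.png

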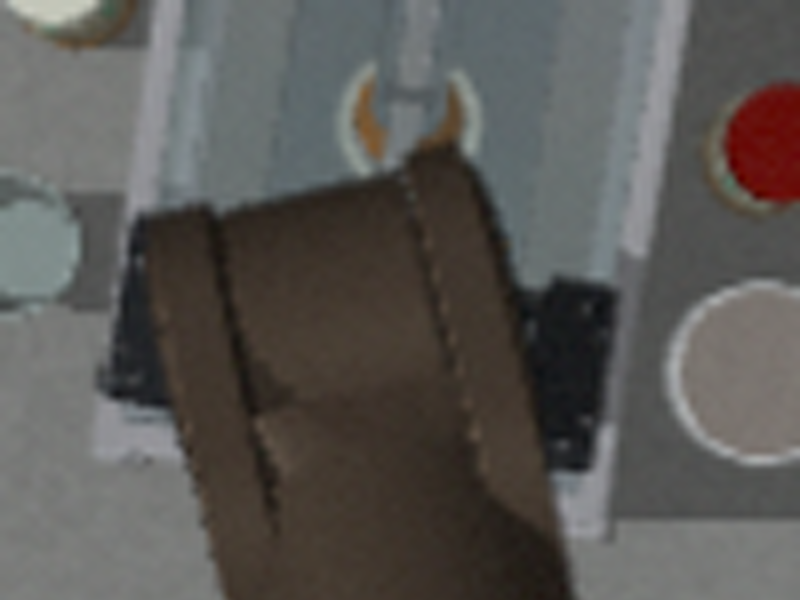

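In the side picture the finger ends sit at about row 191–192. The projected TCP should be near row 196, so the tips look about 20 mm higher than reported. The column agrees, and in the top view the gripper body is centred on the pad. That difference is in the safe direction, so I'll go down in small steps and watch the force.

Request:
apply_moves(targets=[1,-0.003,-0.003,0.01,0,1,0,0,0.01,0,1,0,0,0.01,0,1,0,0,0.01,0,1,0,0,0,0])

```text
clock: 5.48
position: [0.4828, 0.0147, 0.2015]
ee_rot: [3.13, -0.273, -0.001]
force: [-0.1, -0.4, 0.7]
width: 0.002
```

```bash
python3 - <<'E'
from h import *
s=arm.observe();print(s["position"],s["force"],s["ft_torque"])
im=eyes.get_image("side")[165:235,215:315]
cv2.imwrite("pics/b6.png",cv2.resize(im,(800,560),interpolation=cv2.INTER_CUBIC)[:,:,::-1])
E
```

```text
[0.48279915 0.01466744 0.20152395] [-0.13004878 -0.38188205  0.73251874] [ 0.11623357 -0.01228008  0.03665009]
```

View pics/b6.png

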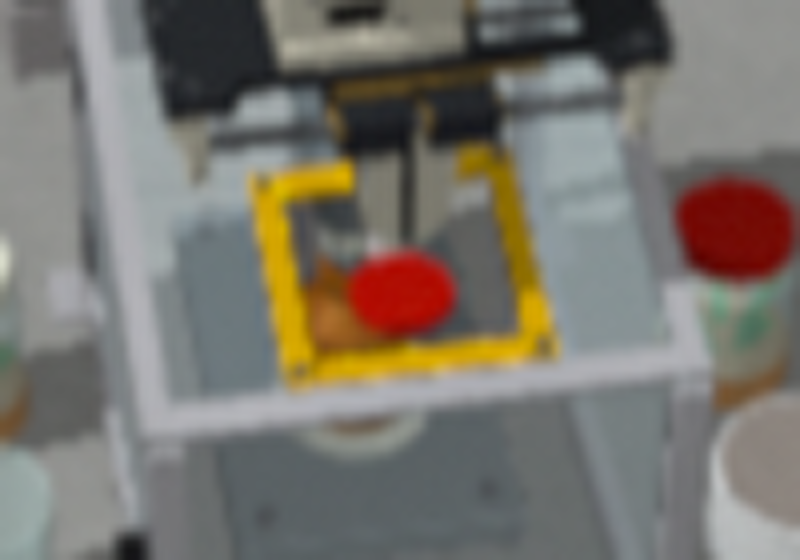

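```bash
python3 - <<'E'
from h import *
L=tri([[236.5,174.4]],[[212.5,219.4]]);Q=tri([[299,167.5]],[[273.75,228.75]])
print(L,Q,(L[0]+Q[0])/2)
s=arm.observe();Rm=R.from_rotvec(s["ee_rot"]).as_matrix();p=np.array([.4843,.0134,.2183])
for x in(L[0],Q[0]): print((Rm.T@(x-p)).round(4))
im=eyes.get_image("top");cv2.imwrite("pics/b7.png",cv2.resize(im[180:245,200:290],(800,578),interpolation=cv2.INTER_CUBIC)[:,:,::-1])
im=eyes.get_image("side");cv2.imwrite("pics/b8.png",cv2.resize(im[120:210,210:320],(800,654),interpolation=cv2.INTER_CUBIC)[:600,:,::-1])
E
```

```text
(array([0.46160094, 0.11310681, 0.3519885 ]), np.float64(0.0032917542285440986)) (array([ 0.43071179, -0.07092896,  0.35041622]), np.float64(0.00341054467454868)) [0.44615637 0.02108892 0.35120236]
[-0.0397 -0.0943 -0.1337]
[-0.0382  0.0924 -0.1321]
```

View pics/b7.png

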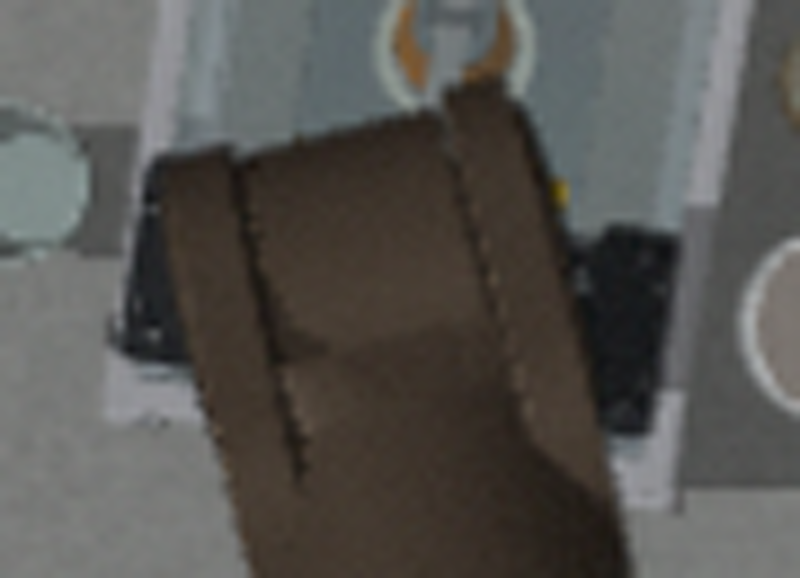

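View pics/b8.png

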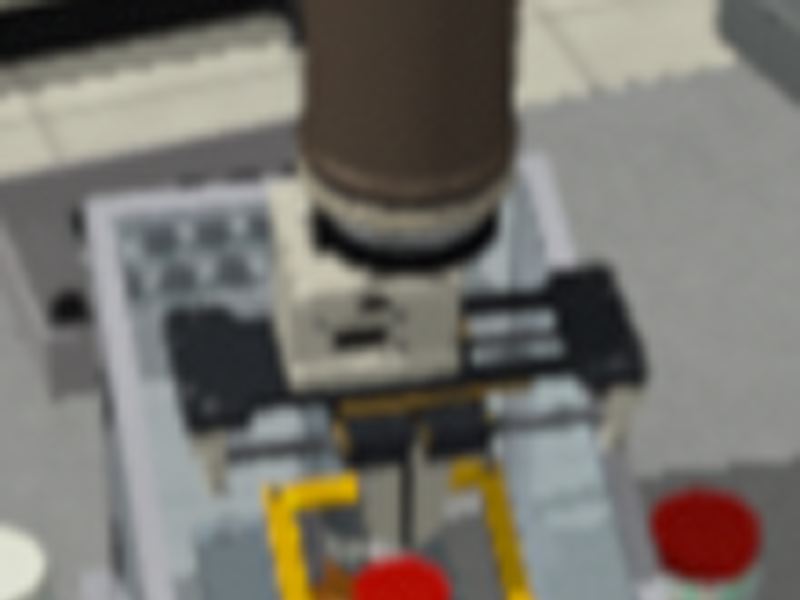

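```bash
python3 - <<'E'
from h import *
s=arm.observe();Rm=R.from_rotvec(s["ee_rot"]).as_matrix();p=s["position"];print(p)
def onx(uv,tx):
    o,d=ray("side",[uv]);o=Rm.T@(o-p);d=Rm.T@d[0];return (o+d*(tx-o[0])/d[0]).round(4)
for nm,uv in(("prongL",(239.6,187.4)),("prongR",(210+610*.1375,120+450*.1375)),("tip",(265.3,195.6))):
    print(nm,[onx(uv,t).tolist() for t in(-.01,0,.01)])
E
```

```text
[0.48311535 0.01471733 0.20200332]
prongL [[-0.01, -0.0806, -0.0737], [0.0, -0.0794, -0.0647], [0.01, -0.0782, -0.0557]]
prongR [[-0.01, 0.0876, -0.071], [0.0, 0.0906, -0.062], [0.01, 0.0935, -0.053]]
tip [[-0.01, -0.0011, -0.0274], [0.0, 0.0009, -0.018], [0.01, 0.003, -0.0085]]
```

Body corners and prongs triangulate to where the spec puts them: centred within 2 mm, starting 66 mm behind the TCP. So xy is confirmed, but the visible finger ends seem about 18 mm short of the TCP. Contact force will settle that.

Request:
apply_moves(targets=[1,0,0,0.006,0,1,0,0,0.006,0,1,0,0,0.006,0,1,0,0,0.004,0,1,0,0,0,0])

```text
clock: 6.25
position: [0.4829, 0.0147, 0.193]
ee_rot: [3.13, -0.273, -0.0]
force: [0.4, 0.2, 0.4]
width: 0.006
```

```bash
python3 - <<'E'
from h import *
s=arm.observe();print(s["position"],s["force"],s["ft_torque"])
im=eyes.get_image("side")[165:235,215:315]
cv2.imwrite("pics/b9.png",cv2.resize(im,(800,560),interpolation=cv2.INTER_CUBIC)[:,:,::-1])
E
```

```text
[0.48294823 0.01473408 0.19295117] [0.35172349 0.16973456 0.42958121] [ 0.04057873  0.05995252 -0.03676998]
```

View pics/b9.png

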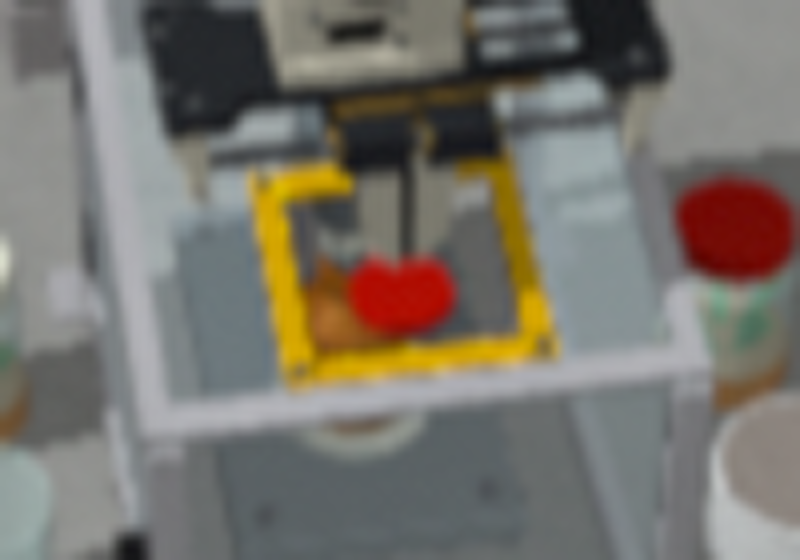

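Request:
apply_moves(targets=[1,0,0,0.006,0,1,0,0,0.006,0,1,0,0,0.006,0,1,0,0,0.004,0,1,0,0,0,0])

```text
clock: 6.92
position: [0.483, 0.0147, 0.1842]
ee_rot: [3.13, -0.273, -0.0]
force: [-0.9, 1.1, -0.0]
width: 0.007
```

```bash
python3 - <<'E'
from h import *
s=arm.observe();print(s["position"],s["force"],s["ft_torque"])
im=eyes.get_image("side")[165:235,215:315]
cv2.imwrite("pics/b10.png",cv2.resize(im,(800,560),interpolation=cv2.INTER_CUBIC)[:,:,::-1])
E
```

```text
[0.48296939 0.01471694 0.18419269] [-0.86669826  1.12815006 -0.00807827] [0.04983813 0.01639862 0.03210081]
```

View pics/b10.png

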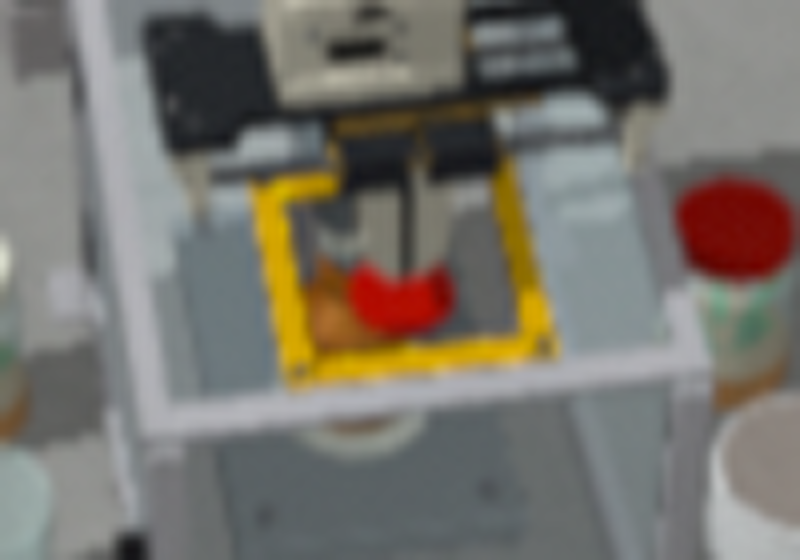

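Still no contact at a reported 0.184, and the picture agrees: the finger ends (y≈275 in the crop) are above the pad face. I'll keep going in finer steps.

Request:
apply_moves(targets=[1,0,0,0.004,0,1,0,0,0.004,0,1,0,0,0.004,0,1,0,0,0.004,0,1,0,0,0,0])

```text
clock: 7.6
position: [0.4829, 0.0147, 0.1778]
ee_rot: [3.13, -0.273, -0.0]
force: [-0.5, 0.1, -0.8]
width: 0.003
```

Request:
apply_moves(targets=[1,0,0,0.004,0,1,0,0,0.004,0,1,0,0,0,0])

```text
clock: 7.98
position: [0.4829, 0.0147, 0.1746]
ee_rot: [3.13, -0.273, -0.0]
force: [-0.3, 0.3, -0.2]
width: 0.005
```

Request:
apply_moves(targets=[1,0,0,0.004,0,1,0,0,0.004,0,1,0,0,0,0])

```text
clock: 8.35
position: [0.4829, 0.0147, 0.1714]
ee_rot: [3.13, -0.273, -0.0]
force: [0.7, -0.9, -0.7]
width: 0.007
```

```bash
python3 - <<'E'
from h import *
s=arm.observe();print(s["position"],s["force"],s["ft_torque"],arm.pinch_z)
im=eyes.get_image("side")[165:235,215:315]
cv2.imwrite("pics/b11.png",cv2.resize(im,(800,560),interpolation=cv2.INTER_CUBIC)[:,:,::-1])
E
```

```text
[0.48294716 0.01473502 0.17136209] [ 0.65899038 -0.86516902 -0.71982919] [ 0.02902555 -0.00385575  0.02653355] 0.0188
```

View pics/b11.png

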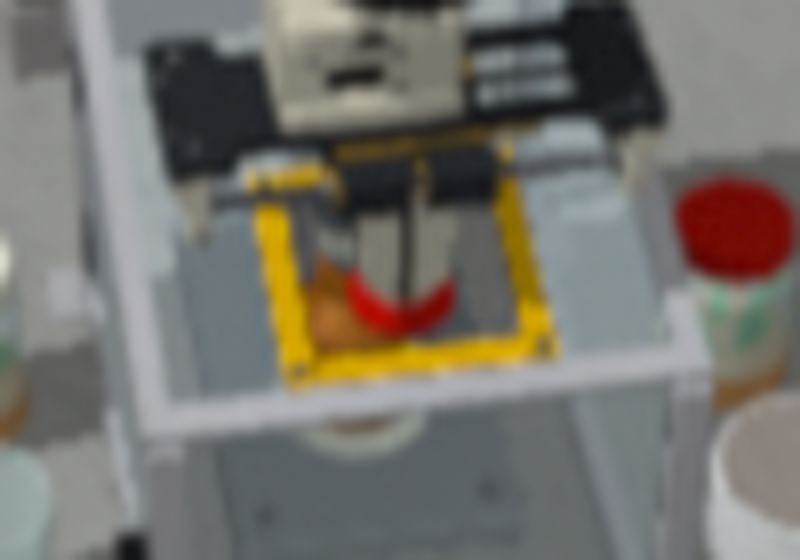

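Request:
apply_moves(targets=[1,0,0,0.004,0,1,0,0,0,0])

```text
clock: 8.65
position: [0.4829, 0.0147, 0.1698]
ee_rot: [3.13, -0.273, -0.0]
force: [0.6, 0.2, -0.4]
width: 0.005
```

Request:
apply_moves(targets=[1,0,0,0.004,0,1,0,0,0,0])

```text
clock: 8.9
position: [0.4832, 0.0148, 0.1684]
ee_rot: [-3.13, 0.273, -0.0]
force: [-1.1, 0.3, 2.8]
width: 0.009
```

Request:
apply_moves(targets=[1,0,0,0.004,0,1,0,0,0,0])

```text
clock: 9.15
position: [0.4831, 0.0148, 0.1667]
ee_rot: [-3.13, 0.273, -0.0]
force: [-0.2, -0.8, 2.8]
width: 0.008
```

Contact came at a reported TCP z of about 0.169 with a steady 2.8 N, the right size for the lever. So the reported z runs about 28 mm below the actual fingertips. The prong rays are only left-right symmetric if the prongs sit on the body's front face, which fits that offset and leaves the body well clear of the guard. Now the smooth push at about 13 mm/s.

Request:
apply_moves(targets=[1,0,0,0.004,0,1,0,0,0.004,0,1,0,0,0.004,0,1,0,0,0.004,0,1,0,0,0.004,0,1,0,0,0.004,0])

```text
clock: 9.9
position: [0.4829, 0.0148, 0.1573]
ee_rot: [3.13, -0.273, -0.0]
force: [-3.3, -0.3, 9.6]
width: 0.006
```

```bash
python3 - <<'E'
from h import *
s=arm.observe();print(s["position"],s["force"],s["ft_torque"])
im=eyes.get_image("side")[155:225,215:315]
cv2.imwrite("pics/b12.png",cv2.resize(im,(800,560),interpolation=cv2.INTER_CUBIC)[:,:,::-1])
E
```

```text
[0.4828942  0.01478924 0.15734902] [-3.29523959 -0.31139152  9.55000511] [0.06903839 0.89815799 0.00598313]
```

View pics/b12.png

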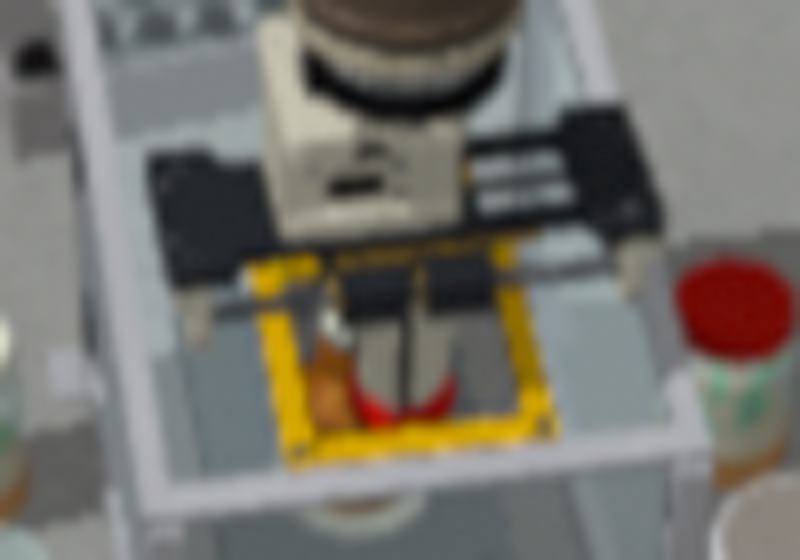

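The lever is following (pad about 12 mm down, 9.6 N, ram just into the stopper) and the fingers are clear of the bezel. Continuing.

Request:
apply_moves(targets=[1,0,0,0.004,0,1,0,0,0.004,0,1,0,0,0.004,0,1,0,0,0.004,0,1,0,0,0.004,0])

```text
clock: 10.58
position: [0.483, 0.0148, 0.1495]
ee_rot: [3.13, -0.273, 0.0]
force: [-4.3, -0.6, 8.9]
width: 0.003
```

Request:
apply_moves(targets=[1,0,0,0.004,0,1,0,0,0.003,0])

```text
clock: 10.82
position: [0.4831, 0.0148, 0.1467]
ee_rot: [3.13, -0.273, 0.001]
force: [-3.9, -0.8, 8.8]
width: 0.003
```

Request:
apply_moves(targets=[1,0,0,0.003,0])

```text
clock: 10.95
position: [0.4832, 0.0148, 0.1455]
ee_rot: [3.13, -0.273, 0.001]
force: [-4.0, -0.2, 10.0]
width: 0.005
```

Request:
apply_moves(targets=[1,0,0,0.003,0])

```text
clock: 11.08
position: [0.4832, 0.0148, 0.1444]
ee_rot: [3.13, -0.273, 0.001]
force: [-2.4, 0.3, 10.2]
width: 0.005
```

Request:
apply_moves(targets=[1,0,0,0.003,0])

```text
clock: 11.2
position: [0.4833, 0.0147, 0.1432]
ee_rot: [3.13, -0.273, 0.001]
force: [-3.5, -0.7, 9.7]
width: 0.007
```

Request:
apply_moves(targets=[1,0,0,0.003,0])

```text
clock: 11.32
position: [0.4834, 0.0147, 0.1424]
ee_rot: [3.13, -0.273, 0.002]
force: [-5.5, -0.5, 20.3]
width: 0.004
```

The force jumped to 20 N at about 26 mm of travel, which is the firm stop. One very small further step, then hold.

Request:
apply_moves(targets=[1,0,0,0.001,0])

```text
clock: 11.45
position: [0.4834, 0.0147, 0.1423]
ee_rot: [3.129, -0.273, 0.002]
force: [-6.9, -1.4, 20.9]
width: -0.0
```

Request:
apply_moves(targets=[1,0,0,0,0,1,0,0,0,0])

```text
clock: 11.7
position: [0.4835, 0.0147, 0.1424]
ee_rot: [3.129, -0.273, 0.002]
force: [-6.5, -0.3, 18.7]
width: 0.008
```

Request:
apply_moves(targets=[1,0,0,0.002,0,1,0,0,0,0,1,0,0,0,0,1,0,0,0,0,1,0,0,0,0,1,0,0,0,0])

```text
clock: 12.45
position: [0.4835, 0.0147, 0.142]
ee_rot: [3.129, -0.273, 0.003]
force: [-8.6, -0.4, 23.6]
width: 0.006
```

```bash
python3 - <<'E'
from h import *
s=arm.observe();print(s["position"],s["force"],s["ft_torque"])
im=eyes.get_image("side")[155:225,215:315]
cv2.imwrite("pics/b13.png",cv2.resize(im,(800,560),interpolation=cv2.INTER_CUBIC)[:,:,::-1])
E
```

```text
[0.48349468 0.01473097 0.14200317] [-8.56516281 -0.37447803 23.60020594] [-0.20731774  1.77036714 -0.002097  ]
```

View pics/b13.png

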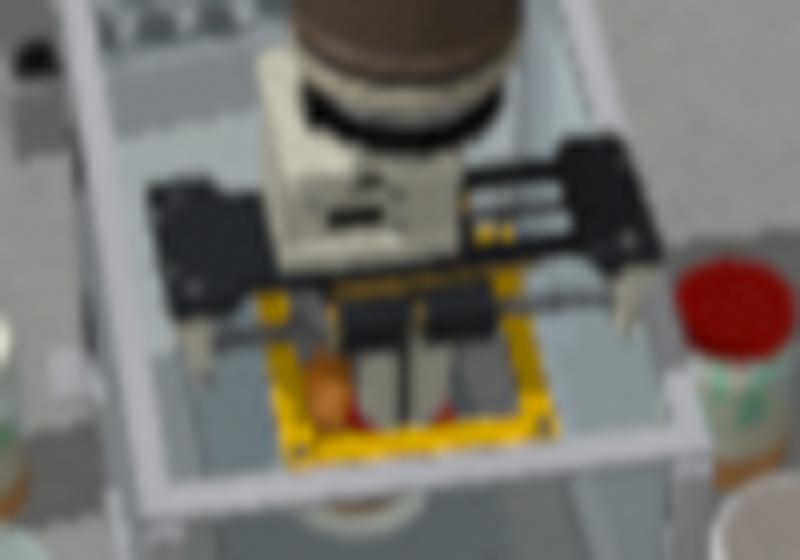

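The pad is down, the force is steady at 24 N, and it has been held for about 1.2 s with nothing touching the bezel. I'll let the lever come up with the fingers.

Request:
apply_moves(targets=[1,0,0,-0.003,0,1,0,0,-0.006,0,1,0,0,-0.008,0,1,0,0,-0.008,0,1,0,0,-0.008,0,1,0,0,-0.008,0,1,0,0,-0.008,0,1,0,0,-0.008,0,1,0,0,-0.008,0,1,0,0,-0.008,0])

```text
clock: 13.75
position: [0.4833, 0.0147, 0.1697]
ee_rot: [3.13, -0.273, 0.001]
force: [-0.1, -0.5, 0.1]
width: 0.005
```

Request:
apply_moves(targets=[1,0,0,-0.015,0,1,0,0,-0.03,0,1,0,0,-0.04,0,1,0,0,-0.05,0,1,0,0,-0.05,0,1,0,0,-0.05,0,1,0,0,-0.05,0,1,0,0,-0.05,0,1,0,0,-0.02,0,1,0,0,0,0])

```text
clock: 15.0
position: [0.4833, 0.0147, 0.3119]
ee_rot: [-3.13, 0.273, -0.002]
force: [-0.2, -0.2, 0.5]
width: 0.005
```

Request:
apply_moves(targets=[1,0,0.04,0,0,1,0,0.08,0,0,1,0,0.08,0,0,1,0,0.08,0,0,1,0,0.08,0,0,1,0,0.08,0,0,1,0,0.08,0,0,1,0,0.08,0,0,1,0,0.04,0,0,1,0,0,0,0,1,0,0,0,0])

```text
clock: 16.38
position: [0.439, -0.2361, 0.3114]
ee_rot: [-3.129, 0.271, 0.0]
force: [0.9, 0.5, 0.0]
width: 0.011
```

```bash
python3 - <<'E'
from h import *
s=arm.observe();print(s["clock"],s["position"],s["force"])
a=[]
for n in("side","top"):
    im=eyes.get_image(n);cv2.imwrite(f"pics/{n}9.png",im[:,:,::-1])
    o=cv2.imread(f"pics/{n}0.png")[:,:,::-1]
    sl=np.s_[110:280,170:350] if n=="side" else np.s_[120:290,160:340]
    for z in(o[sl],im[sl]): a.append(cv2.resize(z,(390,298),interpolation=cv2.INTER_CUBIC))
    hsv=cv2.cvtColor(im,cv2.COLOR_RGB2HSV);y0,y1,x0,x1=(175,225,235,300) if n=="side" else (190,236,222,272)
    r=np.argwhere((cv2.inRange(hsv,(0,130,70),(8,255,255))|cv2.inRange(hsv,(172,130,70),(180,255,255)))[y0:y1,x0:x1])
    print(n,len(r),r.mean(0)[::-1]+[x0,y0])
cv2.imwrite("pics/b14.png",np.vstack([np.hstack(a[:2]),np.hstack(a[2:])])[:,:,::-1])
E
```

```text
16.375 [ 0.43896702 -0.2361364   0.31138228] [0.94607006 0.52239116 0.04149114]
side 116 [264.81034483 201.25862069]
top 122 [245.43442623 212.41803279]
```

View pics/b14.png

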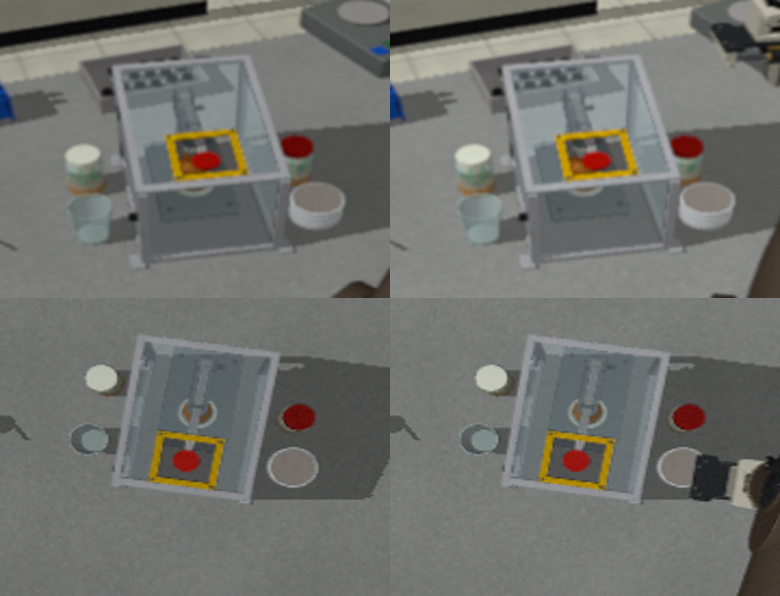

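The after pictures match the before ones. The pad is back at (265,201) in the side view and (245,212) in the top view, the glassware and bottle are unchanged, and the gripper is clear. Handing in.

```bash
python3 -c "
from cell import arm
print(arm.sign_off())"
```

```text
the job is handed in; nothing more can be done
None
```

I pressed the red pad down through the window with the shut fingertips until the lever hit its firm stop. I held it there for about 1.2 s, let the lever rise with the fingers, withdrew, and handed the job in at about 16.5 s.

**Push:** the pad went down about 26 to 27 mm at roughly 13 mm/s. Readings were 3 N at first, 9–10 N while the stopper went in, then a jump to 20–24 N at the stop.

**Last checks:** the pad is back at its starting pixels in both views, to within 0.15 px. By eye, the bottle, glassware and guard look unchanged. The tool force read about 1 N, which is noise level. No camera picture shows the fingers or gripper touching the guard, and no force suggested it. A sideways force of up to 9 N built up during the push, which I took to be friction on the pad.

**What disagreed or was not seen:**
- **Fingertip height:** the fingertips were about 28 mm higher than the reported TCP height. The side view had suggested this, and contact came at a reported 0.169 m instead of 0.197 m. I therefore judged the depth by force and travel from contact.
- **Stopper:** I did not see its flange on the bottle's lip. That it is seated is inferred from the travel and the firm stop.

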